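Load the cruets onto the sprung tray

TASK

Stand both stoppered glass vinegar cruets on the sprung steel tray of the plywood lift, gently and upright, so that the tray sinks under the two of them. Leave the open glass tumbler standing where it is.

Things in the scene. Friction and masses are not known exactly. Their poses are not given: they have to be found in the camera images.
- cruet_a_center (a point): One of the two cruets to load: clear-glass vinegar cruet with cork stopper, 96 mm tall, 0.24 to 0.34 kg: round straight body 52 mm across up to 68 mm, then shoulder, 26 mm neck, 24 mm stopper. Starts upright on the shelf. Point: on its axis, half-way up (48 mm above the base); z runs up the axis.
- cruet_b_center (a point): The other, identical cruet to load: clear-glass vinegar cruet with cork stopper, 96 mm tall, 0.24 to 0.34 kg: round straight body 52 mm across up to 68 mm, then shoulder, 26 mm neck, 24 mm stopper. Starts upright on the shelf. Point: on its axis, half-way up (48 mm above the base); z runs up the axis.
- tray_top (a point): Centre of the top of the sprung steel tray, 120 mm (x) by 210 mm (y), z up, in a fixed plywood housing (146 x 236 mm) with 9 mm walls 60 mm high. Moves with the tray: empty it is 56 mm above the shelf; it sinks level, damped, no latch, about 12 mm under one cruet, 26 mm under both (0.19 N/mm, 0.5 N preload, stop at 40 mm).
- tumbler_center (a point): Bystander: open clear-glass tumbler, no stopper, 64 mm across, 90 mm tall; point on its axis half-way up. It, a black plunger cup (80 mm across, 60 mm high) and the cruets stand in varying order at four spots at least 110 mm apart; a red bucket 190 mm high stands at the far left.

How it is judged:
By the outcome, as a careful person would: the job done as asked, in the order asked, and still so for the second after the job is handed in, with the robot touching nothing.
It also fails if it takes over 64 s, if anything falls off the work surface, if the arm or the gripper's body presses on something with over 40 N, if the wrist force passes 120 N, or if a joint passes its speed limit or range.

ROBOT

A 7-joint arm with a two-finger parallel gripper is mounted at the origin on the work surface. World frame = base frame: x ahead of the robot, y to its left, z up, the work surface at z = 0. Lengths are in m, angles in rad, forces in N, time in s.
With the tool pointing down it reaches from about 0.425 to 0.925 m from the base axis. Payload 6.8 kg.
Tool frame: the origin (TCP) lies on the mounting face of the last link; the fingertips stand 182 mm ahead of it and the grasp point (between the pads) lies 163 mm ahead of it; z points along the fingers, y is the direction in which the jaws open and shut (so a half turn about z gives the same grasp; the last joint's range is limited). The gripper opens to 88 mm and grips with 3 to 60 N. Pads are 20 mm wide; open, the fingers measure 115 mm over their backs; the gripper's body (75 mm by 178 mm) begins 61 mm behind the grasp point.
Start: joints at [1.151, 0.477, 0.022, 1.555, -0.011, 1.109, -0.083], TCP at [0.207, -0.642, 0.405] pointing down, gripper open.
Joint ranges: [-2.96, 2.96], [-0.34, 2.1], [-1.41, 1.46], [0.24, 2.44], [-1.37, 4.51], [0.17, 1.92], [-2.96, 2.96]. Speed limits (rad/s): [2.39, 2.39, 3.14, 3.14, 3.14, 3.14, 3.14].

INTERFACE

Orientations are given as a unit quaternion [w, x, y, z].
In Python, from plant import ctrl, effector, eyes, status gives the robot as it stands. Calls block until the motion is done:
- ctrl.movep(position, orientation): joint-space move of the TCP to a pose.
- ctrl.move_straight(position, ori=None, feed=0.15): straight line of the TCP; ori=None keeps the orientation; feed is the mean speed in m/s.
- ctrl.move_j(angles): joint-space move.
- effector.gripper_to(opening, grip_force=None): finger opening in m; grip_force is the grip in N (None keeps the last); returns when the fingers have stopped.
- ctrl.hold(seconds).
- ctrl.solve_ik(position, orientation): joint angles nearest the present ones, or None.
- eyes.snapshot(name): name is "scene" or "top" or "wrist"; returns a dict with "frame" (480x640x3 uint8, blue, green, red), "fx", "fy", "cx", "cy" (pixels), "dist" ([k1, k2, p1, p2, k3] as OpenCV has them; the pictures are not rectified), "xyz" and "rotation" of the camera in the world. Camera axes: x right, y down, z forward; pixel columns grow to the right and rows downward; lengths in m; the calibration is good to about 2 mm. A picture is of the moment at which its call begins. There is no depth.
A pose or a line that the arm cannot do raises ctrl.MotionError and nothing moves.
- ctrl.hand_in(): hands the job in, once; it reports no verdict.
Trained networks look in the newest picture that a camera, given by its name, has taken for a name from the list of things; names that differ only in an ending like _2 or _b are one class to them, and where a whole thing is asked for, a point or a joint stands for the part that bears it (a point fixed in the world has none). Each returns a list of dicts, best first, with "conf" (0 to 1); they miss things now and then, are a little off and sometimes report something else, mostly with a low value. They report only what shows in the picture. A call takes as long as a camera call.
- eyes.silhouettes(camera, label): "mask" (480x640 bool, what is visible of it) and "rect" ([left, top, width, height] in pixels, round what is visible of it).
Readings, each from a call of its own:
- status.current_t(): time.
- status.current_q(): joint angles.
- status.current_dq(): joint speeds.
- status.current_tau(): joint torques, N m.
- status.current_ee_pos(): TCP position.
- status.current_orientation(): TCP orientation.
- status.current_ft_force(): force on the tool from outside, world axes, zero at the start.
- status.current_torque(): the same for the moment, N m.
- status.current_finger_gap(): finger opening in m.
Only numpy, scipy, OpenCV 4.12 (cv2) and the standard library are available. Lean on these libraries where they do the work, as an engineer would, in place of code of your own. Each camera call takes 0.05 s, during which the arm holds its last target. There are 200 camera calls.

## Working session

There is one attempt and no reset: what is moved stays moved. The work goes in short steps, each a Python script; the robot and the scene stay as the last script left them, time stands still between calls to the robot, and variables do not carry over. Pictures are saved under pics/ and viewed, about 8 in all and at most 12, crops included, and the job is handed in when it is done.

```bash
mkdir -p pics; ls; cat > h.py <<'E'
import numpy as np, cv2
from plant import ctrl, effector, eyes, status
def K(s): return np.array([[s['fx'],0,s['cx']],[0,s['fy'],s['cy']],[0,0,1.]])
def R(s):
    r=np.array(s['rotation'],float)
    if r.size==9: return r.reshape(3,3)
    from scipy.spatial.transform import Rotation as Ro
    return Ro.from_quat([r[1],r[2],r[3],r[0]]).as_matrix()
def ray(s,uv):
    p=cv2.undistortPoints(np.array([[uv]],float),K(s),np.array(s['dist'],float))[0,0]
    return R(s)@np.array([p[0],p[1],1.])
def atz(s,uv,z):
    d=ray(s,uv); c=np.array(s['xyz'],float); return c+d*(z-c[2])/d[2]
def proj(s,P):
    P=np.atleast_2d(P).astype(float); r=R(s).T; t=-r@np.array(s['xyz'],float)
    return cv2.projectPoints(P,cv2.Rodrigues(r)[0],t,K(s),np.array(s['dist'],float))[0][:,0]
E
python3 - <<'E'
from h import *
ims=[]
for c in ['scene','top']:
    s=eyes.snapshot(c); im=s['frame'].copy()
    print(c,np.round(s['xyz'],3),np.round(s['rotation'],3).tolist(),s['fx'])
    for l in ['cruet_a_center','tray_top','tumbler_center']:
        for d in eyes.silhouettes(c,l):
            x,y,w,h=d['rect']; print(l,round(d['conf'],2),d['rect'])
            if d['conf']>.3:
                cv2.rectangle(im,(int(x),int(y)),(int(x+w),int(y+h)),(0,0,255),1); cv2.putText(im,l[:4],(int(x),int(y)-2),0,.4,(0,0,255),1)
    cv2.imwrite(f'pics/{c}0.png',im)
print(status.current_orientation(),status.current_ee_pos(),status.current_t())
E
```

```text
pics
scene [0.935 0.001 0.667] [-0.208, 0.652, 0.694, -0.221] 478.02076389059874
cruet_a_center 0.93 [256.8, 198.1, 35.3, 55.8]
tray_top 0.87 [371.6, 228.8, 147.4, 94.4]
tumbler_center 0.69 [124.7, 253.6, 53.1, 56.3]
top [ 0.378 -0.041  0.746] [-0.082, 0.761, -0.64, 0.068] 451.43193133988956
cruet_a_center 0.67 [348.9, 270.6, 41.1, 39.7]
tray_top 0.92 [131.9, 156.5, 154.3, 116.5]
tumbler_center 0.62 [467.1, 207.4, 59.3, 47.0]
[-1.03254203e-04  9.87875522e-01  1.55248002e-01 -7.18986314e-06] [ 0.20708547 -0.64243147  0.40453087] 0.4
```

View pics/scene0.png

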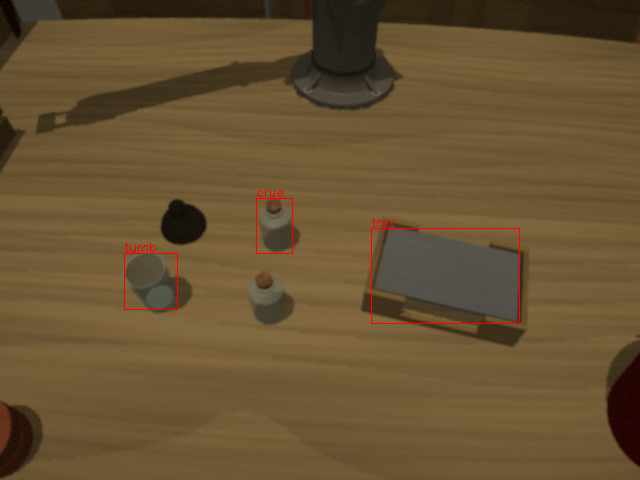

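View pics/top0.png

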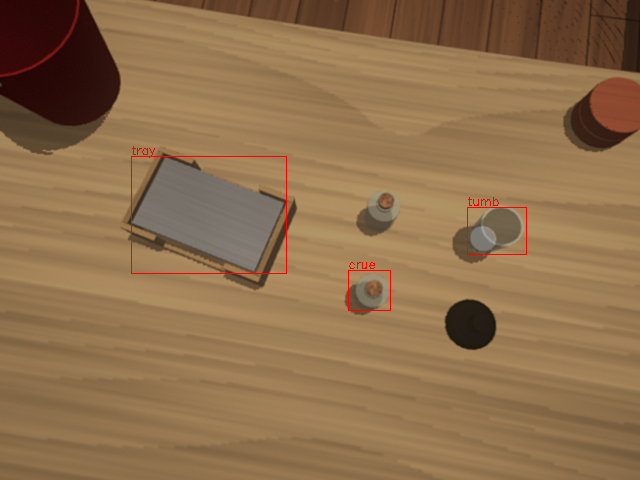

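The scene view shows the two cruets with stoppers at about (274,206) and (264,279), the tumbler at (150,280), the plunger at (183,222) and the tray at about (448,270). In the top view the cruet stoppers are at (373,288) and (386,201), and the tray is at about (209,214). Next I triangulate from these.

```bash
cat >> h.py <<'E'
def tri(obs):
    A=np.zeros((3,3));b=np.zeros(3)
    for s,uv in obs:
        d=ray(s,uv);d/=np.linalg.norm(d);M=np.eye(3)-np.outer(d,d);A+=M;b+=M@np.array(s['xyz'],float)
    return np.linalg.solve(A,b)
E
python3 - <<'E'
from h import *
a=eyes.snapshot('scene');b=eyes.snapshot('top')
for n,p,q in [('c1 stopper',(274,203),(373,288)),('c2 stopper',(264,276),(386,201)),('tray1',(390,229),(131,219)),('tray2',(523,249),(163,156)),('tray3',(519,311),(286,206)),('tray4',(373,290),(256,271)),('tumb top',(147,267),(501,227)),('plunger',(177,205),(478,322))]:
    print(n,tri([(a,p),(b,q)]).round(3), atz(b,q,.056).round(3),atz(a,p,.056).round(3))
E
```

```text
c1 stopper [ 0.468 -0.095  0.099] [ 0.474 -0.099  0.056] [ 0.432 -0.103  0.056]
c2 stopper [ 0.6   -0.094  0.1  ] [ 0.615 -0.098  0.056] [ 0.573 -0.102  0.056]
tray1 [0.513 0.149 0.173] [0.516 0.293 0.056] [0.474 0.088 0.056]
tray2 [0.587 0.229 0.174] [0.628 0.27  0.056] [0.5   0.299 0.056]
tray3 [0.609 0.15  0.096] [0.579 0.057 0.056] [0.61  0.273 0.056]
tray4 [ 0.492  0.094 -0.105] [0.469 0.083 0.056] [0.587 0.06  0.056]
tumb top [ 0.591 -0.268  0.092] [ 0.603 -0.282  0.056] [ 0.569 -0.283  0.056]
plunger [ 0.45  -0.261  0.061] [ 0.45  -0.261  0.056] [ 0.446 -0.265  0.056]
```

```bash
cat >> h.py <<'E'
def down(yaw): # tool down, jaw axis (tool y) at angle yaw in xy (mod pi)
    h=yaw/2-np.pi/4+np.pi/2; return [0.,float(np.cos(h+np.pi/2-np.pi/2)),float(np.sin(h)),0.]
def jaw(q):
    a=np.array(q[1:]);y=np.array([0,1,0]);return 2*a.dot(y)*a-y
E
python3 - <<'E'
from h import *
for c in ['scene','top']:
    s=eyes.snapshot(c)
    m=max(eyes.silhouettes(c,'tray_top'),key=lambda d:d['conf'])['mask']
    pts=np.argwhere(m)[:,::-1]
    P=np.array([atz(s,p,.056)[:2] for p in pts[::3]],np.float32)
    print(c,cv2.minAreaRect(P),P.mean(0))
for y in [-.2,0,.2]:
    print(y,jaw(down(y)),jaw(down(y+np.pi)))
for p in [(.468,-.095),(.6,-.094),(.558,.226),(.536,.128)]:
    for y in [-.22,-.22+np.pi]:
        for z in (.213,.36): print(p,y,z,np.round(ctrl.solve_ik([*p,z],down(y)),2))
E
```

```text
scene ((0.5479840040206909, 0.17578744888305664), (0.2105219066143036, 0.12494473904371262), 78.50858306884766) [0.55065453 0.1762806 ]
top ((0.5473684668540955, 0.17648230493068695), (0.21220393478870392, 0.1226850301027298), 77.89359283447266) [0.5460343  0.17491977]
-0.2 [ 0.98006658 -0.19866933  0.        ] [-0.98006658  0.19866933  0.        ]
0 [ 1.00000000e+00 -2.22044605e-16  0.00000000e+00] [-1.00000000e+00  2.22044605e-16  0.00000000e+00]
0.2 [0.98006658 0.19866933 0.        ] [-0.98006658 -0.19866933  0.        ]
(0.468, -0.095) -0.22 0.213 [ 0.42  0.48 -0.42  2.14  0.35  0.58 -0.47]
(0.468, -0.095) -0.22 0.36 [ 0.53  0.25 -0.52  2.03  0.16  0.9  -0.3 ]
(0.468, -0.095) 2.921592653589793 0.213 [-0.79  0.96  1.26  2.21 -1.19  0.99 -2.16]
(0.468, -0.095) 2.921592653589793 0.36 [-0.92  0.49  1.3   2.11 -0.58  0.97 -2.66]
(0.6, -0.094) -0.22 0.213 [ 0.4   0.65 -0.47  1.83  0.41  0.76 -0.51]
(0.6, -0.094) -0.22 0.36 [ 0.44  0.46 -0.52  1.74  0.26  1.01 -0.39]
(0.6, -0.094) 2.921592653589793 0.213 [-0.71  1.1   1.26  1.91 -1.19  1.15 -2.33]
(0.6, -0.094) 2.921592653589793 0.36 [-0.75  0.79  1.27  1.82 -0.82  1.19 -2.57]
(0.558, 0.226) -0.22 0.213 [ 0.12  0.76 -0.85  1.83  0.72  0.89 -1.29]
(0.558, 0.226) -0.22 0.36 [ 0.25  0.62 -1.04  1.73  0.58  1.14 -1.19]
(0.558, 0.226) 2.921592653589793 0.213 [ 0.31  0.97 -1.2   1.82  1.01  1.12  1.66]
(0.558, 0.226) 2.921592653589793 0.36 [ 0.32  0.7  -1.19  1.73  0.69  1.2   1.87]
(0.536, 0.128) -0.22 0.213 [ 0.2   0.64 -0.71  1.96  0.6   0.76 -1.09]
(0.536, 0.128) -0.22 0.36 [ 0.36  0.47 -0.91  1.85  0.43  1.03 -0.95]
(0.536, 0.128) 2.921592653589793 0.213 [ 0.5   0.9  -1.19  1.94  1.    1.06  1.77]
(0.536, 0.128) 2.921592653589793 0.36 [ 0.52  0.6  -1.18  1.85  0.62  1.13  2.04]
```

```bash
python3 - <<'E'
from h import *
q=down(-.206)
ctrl.movep([.468,-.095,.40],q)
s=eyes.snapshot('wrist'); im=s['frame'].copy()
print(np.round(s['xyz'],3),status.current_t(),status.current_ft_force(),status.current_finger_gap())
for d in eyes.silhouettes('wrist','cruet_a_center'):
    print(d['conf'],d['rect'])
for c,col in [((.468,-.095),(0,0,255)),((.6,-.094),(0,255,0))]:
    for z,r in [(.096,.012),(.068,.026),(0,.026)]:
        t=np.linspace(0,6.283,60); P=np.c_[c[0]+r*np.cos(t),c[1]+r*np.sin(t),0*t+z]
        uv=proj(s,P); cv2.polylines(im,[uv.astype(np.int32)],True,col,1)
cv2.imwrite('pics/w1.png',im)
E
```

```text
[ 0.485 -0.017  0.381] 2.925 [ 0.18657153 -1.02508224  0.1911044 ] 0.08793356271285911
0.73 [291.9, 185.6, 53.8, 58.2]
```

View pics/w1.png

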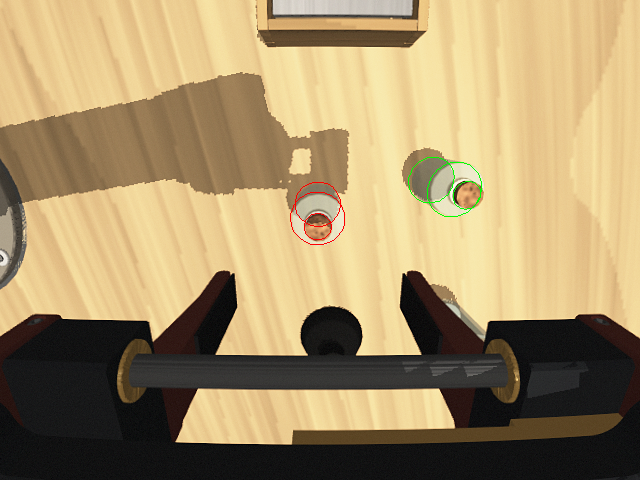

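The overlay circles sit on both cruets, with stoppers at (318,227) and (468,195), so the positions agree to about 2 mm. I pick the first cruet and place it on the far end of the tray.

```bash
cat >> h.py <<'E'
Q=down(-.206)
def fz(): return np.mean([status.current_ft_force()[2] for _ in range(1)])
def transfer(src,dst,ztray):
    ctrl.move_straight([*src,.30],Q,.2); ctrl.move_straight([*src,.213],Q,.1); ctrl.hold(.3); f0=fz()
    effector.gripper_to(.03,15); print('gap',status.current_finger_gap())
    ctrl.move_straight([*src,.233],Q,.05); ctrl.move_straight([*src,.37],Q,.15); ctrl.hold(.4); f1=fz(); print('f0',f0,'held',f1,'gap',status.current_finger_gap())
    ctrl.move_straight([*dst,.37],Q,.2)
    z=ztray+.213+.004; ctrl.move_straight([*dst,z],Q,.1); ctrl.hold(.4); f2=fz(); print('above',f2)
    w=f0-f1; zs=z
    while z>zs-.026:
        z-=.001; ctrl.move_straight([*dst,z],Q,.02); ctrl.hold(.05); f=fz()
        if f-f2>w-.15: break
    print('released at sink',ztray+.213-z,'f',f,status.current_ft_force(),status.current_t())
    ctrl.hold(.3); print(status.current_ft_force())
    effector.gripper_to(.066); ctrl.hold(.2)
    ctrl.move_straight([*dst,z+.03],Q,.05); ctrl.move_straight([*dst,.38],Q,.15)
    effector.gripper_to(.088); print('t',status.current_t())
E
python3 - <<'E'
from h import *
transfer((.468,-.095),(.5583,.2270),.056)
ctrl.move_straight([.6,-.094,.40],Q,.25)
for c in ['scene','top']: cv2.imwrite(f'pics/{c}1.png',eyes.snapshot(c)['frame'])
cv2.imwrite('pics/both1.png',np.hstack([cv2.imread(f'pics/{c}1.png')[100:400,a:a+400] for c,a in [('scene',240),('top',60)]]))
E
```

```text
gap 0.05183741192471072
f0 -0.19205275017650367 held -2.347048810813966 gap 0.051900171178450985
above -3.4487126592654542
released at sink 0.007000000000000006 f -1.0179652614221943 [ 0.65150012 -0.00867226 -1.01796526] 14.25
[-0.19332068 -0.35570684 -1.41728059]
t 17.2417
```

View pics/both1.png

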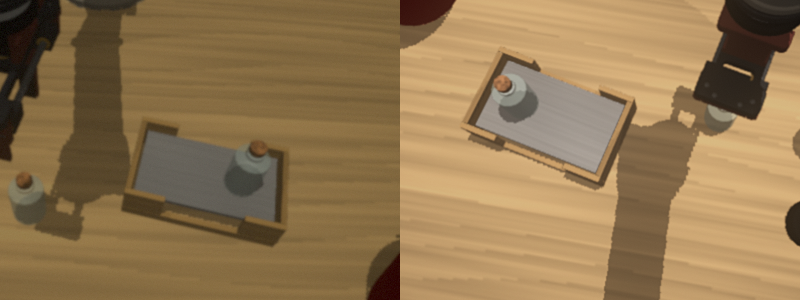

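The first cruet stands upright near the tray's far end: scene crop (255,160), top crop (505,90). The tray has sunk, and the second cruet is untouched at crop (25,195). For the second I average the noisy force readings.

```bash
cat >> h.py <<'E'
def fz():
    v=[]
    for _ in range(10): ctrl.hold(.02); v.append(status.current_ft_force()[2])
    return np.mean(v)
E
python3 - <<'E'
from h import *
transfer((.6,-.094),(.5371,.1252),.044)
ctrl.move_straight([.5,-.12,.40],Q,.25)
ctrl.hold(.5)
for c in ['scene','top']: cv2.imwrite(f'pics/{c}2.png',eyes.snapshot(c)['frame'])
cv2.imwrite('pics/both2.png',np.hstack([cv2.imread(f'pics/{c}2.png')[100:400,a:a+400] for c,a in [('scene',240),('top',60)]]))
print(status.current_t())
E
```

```text
gap 0.05173447306011532
f0 0.07849995096960238 held -2.413961913042514 gap 0.05167438743917088
above -2.2809212370631027
released at sink 0.014000000000000012 f 0.16416960860510682 [-0.271944   -0.58836831  0.66884431] 35.2583
[ 0.37468123 -0.22021437  0.16268001]
t 38.3833
40.125
```

View pics/both2.png

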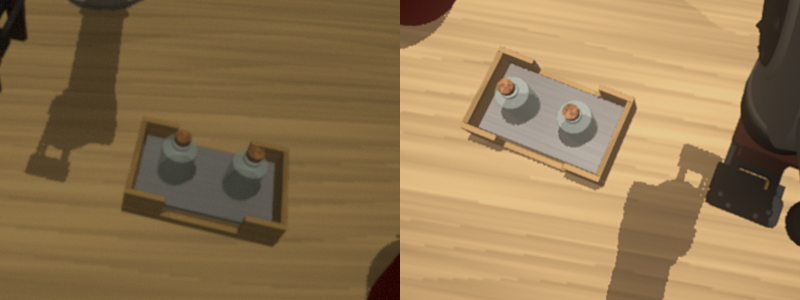

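View pics/scene2.png

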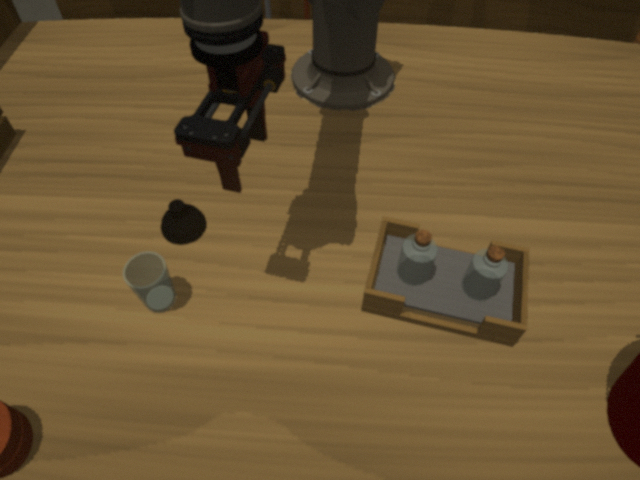

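Both cruets stand upright on the sunk tray, at scene (418,252) and (490,268). The tumbler is still at (150,280), and the arm is clear. I hand in.

```bash
python3 -c "
from h import *
ctrl.hand_in()"
```

```text
the job is handed in; nothing more can be done
```

I placed both cruets on the sprung tray and handed the job in at about 40 s, within the 64 s limit. Each was gripped round the body at 15 N, lowered until the tray carried its weight, then released.

- **Last pictures:** the scene and top views show both cruets upright on the visibly lowered tray. The tumbler stands where it was and the arm is clear of everything.
- **First release:** the wrist force was noisy. I let the first cruet go about 7 mm into the tray's travel, so the tray sank the remaining 5 mm or so by itself. The pictures showed the cruet upright and settled afterwards.
- **Second release:** with averaged readings, it was let go about 14 mm below the tray height I assumed under one cruet (44 mm), with nearly all its weight on the tray.
- **Not checked:** I saw the tray's final depth only in the pictures and did not measure it.

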